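Fetch the thick plug gauge and present it level

TASK

Pull the drawer of the small blue cabinet out to its stop and leave it fully open, then draw the plug gauge with the thickest grip out of its hole in the holder inside, and turn it to lie level. Finish while holding it still and level in the gripper above the middle of the black granite plate, at least 10 cm clear of the plate, so that it can be inspected; do not put it down or let go. Leave the two other gauges in their holes and the loose steel parts on the bench where they are.

Things in the scene. Friction and masses are not known exactly. Their poses are not given: they have to be found in the camera images.
- cab_drawer0 (a joint): The drawer's travel in m: 0 shut (as it starts), 0.198 at its stop. It slides level along the -x axis of cab_drawer0_handle, out of the cabinet towards the robot's side. The blue cabinet is fixed, 280 mm deep, 260 wide, 140 high. About 1 N of friction, no catch; it stays where it is left.
- cab_drawer0_handle (a point): Middle of the drawer's handle, a round steel bar about 10 mm thick, 90 mm long along this point's y axis, 35 mm in front of the drawer's front, about 114 mm above the bench. x: level, into the cabinet; z up. Moves with the drawer. It can be pinched from above, across the bar. The drawer's front reaches 127 mm above the bench, its side walls 118 mm.
- holder_hole1 (a point): Mouth of the middle of three holes in the holder, an aluminium block fixed in the drawer. The holes are 14 mm wide, 34 mm deep, 60 mm apart in a row across the drawer (along its y), and lean 35 degrees from upright (gauges up to 40), mouths towards the drawer's front. Which gauge is in which hole varies. With the drawer open the grips stand about 135 mm in front of the cabinet.
- gauge_thick: The steel plug gauge to fetch: the thickest grip, 26 mm diameter, z from -26 to 30 mm; below it a 22 mm shoulder and a 12 mm pin, z from -30 to -66. About 0.22 kg. Origin on its axis; z runs from pin to grip end, y level along the row of holes. It stands in its hole to the shoulder, origin 85 mm above the bench, grip end towards the drawer's front; drawn 40 mm along its z it is free.
- gauge_mid: Like the thick gauge: steel, upper round grip 56 mm long, shoulder and 12 mm pin below, same origin and axes, same lean; a bystander that stays in its hole. Grip diameter 16 mm.
- gauge_slim: Like the thick gauge: steel, upper round grip 56 mm long, shoulder and 12 mm pin below, same origin and axes, same lean; a bystander that stays in its hole. Grip diameter 12 mm.
- plate_top (a point): Centre of the top of the black granite plate, 160 x 160 mm, top 40 mm above the bench, fixed, to the right (-y) of the cabinet. z up.
- setting_block: Loose steel block 30 x 50 x 20 mm lying on the bench between plate and cabinet; bystander. Origin at the centre of its underside.
- sleeve0: Loose steel sleeve, 28 mm diameter, 30 mm high, standing on the bench behind the plate; bystander. Origin at the centre of its underside.
- sleeve1: Loose steel sleeve, 28 mm diameter, 30 mm high, standing on the bench behind the plate; bystander. Origin at the centre of its underside.
- sleeve2: Loose steel sleeve, 28 mm diameter, 30 mm high, standing on the bench behind the plate; bystander. Origin at the centre of its underside.
There are look-alikes about, which are no part of the job. Leave any purple or yellow look-alike of the part that bears plate_top alone.

How it is judged:
On the way, in this order (a step that is already met when the one before it is completed fails the run):
1. the drawer is out to its stop (value of joint cab_drawer0 above 0.188 m), for 0.2 s.
2. the thick gauge is drawn out of its hole and clear of the drawer (height (world z) of gauge_thick above 0.14 m and contact force between gauge_thick and the fingers above 1 N), for 0.2 s.
At the end, for the whole second after the job is handed in: Drawer within 18 mm of its stop; the thick gauge held by the fingers, its axis within 15 degrees of level, its origin at least 100 mm above the plate's top and within 50 mm sideways of the plate's centre, still; the other two gauges in their holes (all of step 2 and value of joint cab_drawer0 above 0.18 m and angle between gauge_thick's own z axis and vertical between 1.309 and 1.833 rad and horizontal distance between gauge_thick and plate_top below 0.05 m and linear speed of gauge_thick below 0.03 m/s and angular speed of gauge_thick below 0.3 rad/s and height (world z) of each of gauge_mid, gauge_slim below 0.105 m); the arm keeps its last pose, push and grip.
It fails at once if another gauge is drawn out of its hole (height (world z) of any of gauge_mid, gauge_slim above 0.11 m).
It fails at once if a loose steel part on the bench is pushed away (distance of any of sleeve0, sleeve1, sleeve2, setting_block from where it was at the start of the episode above 0.03 m).
It also fails if it takes over 51 s, if anything falls off the work surface, if the arm or the gripper's body presses on something with over 40 N, if the wrist force passes 120 N, or if a joint passes its speed limit or range.

ROBOT

A 6-joint arm with a two-finger parallel gripper is mounted at the origin on the work surface. World frame = base frame: x ahead of the robot, y to its left, z up, the work surface at z = 0. Lengths are in m, angles in rad, forces in N, time in s.
With the tool pointing down it reaches from about 0.375 to 0.9 m from the base axis. Payload 3.1 kg.
Tool frame: the origin (TCP) lies at the very end of the fingers, on their centre line; the grasp point (between the pads) lies 19 mm behind it; x points along the fingers, y is the direction in which the jaws open and shut, and the axes are right-handed (so a half turn about x gives the same grasp; the last joint's range is limited). The gripper opens to 87 mm and grips with 3 to 60 N. Pads are 19 mm wide; open, the fingers measure 117 mm over their backs; the gripper's body (75 mm by 190 mm) begins 51 mm behind the grasp point.
Start: joints at [1.014, 0.527, 1.433, -0, 1.181, -0.178], TCP at [0.231, 0.581, 0.223] pointing down, gripper open.
Joint ranges: [-3.08, 3.08], [-0.75, 2.2], [0.22, 2.44], [-1.43, 4.57], [0, 2.65], [-2.85, 2.85]. Speed limits (rad/s): [2.79, 2.79, 3.14, 3.14, 3.14, 3.14].

INTERFACE

Orientations are given as a unit quaternion [x, y, z, w].
In Python, from rig import robot gives the robot as it stands.
- The arm moves only by the tool carry_out, never from a script. Its argument "commands" is a list that holds one entry, the list of rows, each a list of 5 numbers: the opening, from 0 (shut) to 1 (fully open), then the shift along the tool's x, y, z in mm, then the turn about the tool's x in degrees. In form: [[[hand, x, y, z, twist], ...]]. A call has 1 to 8 rows; each row shifts and turns the pose as measured when the row begins, along the tool's axes as they then stand; what a row does not reach is not made up. A row lasts 1/12 s, in which the tool goes at most 41.7 mm and 7.16 degrees, less where a joint would pass 70% of its speed; a pose out of reach is approached as far as the arm can. A call with a gripper value outside its range is refused whole. The fingers move at their own pace and stop on an object; "force" is the grip in N (left out, the last holds). Time passes only in rows, so rows that do not move let the fingers close. It gives the time, the measured TCP pose, the force and the opening at its end, in the units of the state.
- robot.get_obs(): the state, without advancing time (a new reading comes with each control period).
- robot.camera(name): name is "side" or "top"; returns the picture (384x512x3 uint8, red, green, blue); there is no depth.
- robot.camera_model(name): a dict with "fx", "fy", "cx", "cy" (pixels), "R" (3x3) and "t" (3): a world point X has camera coordinates R X + t. Camera axes: x right, y down, z forward; pixel columns grow to the right and rows downward; lengths in m; the calibration is good to about 2 mm. A picture is of the moment at which its call begins. camera_model takes no time and is no camera call.
- robot.hand_in(): hands the job in, once; it reports no verdict.
The state is a dict: "time": time; "q": joint angles; "joint_velocities": joint speeds; "joint_torque": joint torques, N m; "position": TCP position; "tool_rot": TCP orientation; "ft_force": force on the tool from outside, world axes, zero at the start; "moment": the same for the moment, N m; "grip_width": finger opening in m.
Only numpy, scipy, OpenCV 4.12 (cv2) and the standard library are available. Lean on these libraries where they do the work, as an engineer would, in place of code of your own. Each camera call takes 0.05 s, during which the arm holds its last target. There are 200 camera calls.

## Working session

There is one attempt and no reset: what is moved stays moved. The work goes in short steps, Python scripts to look and compute and a tool call to move; the robot and the scene stay as the last step left them, time stands still between calls to the robot, and variables do not carry over. Pictures are saved under pics/ and viewed, on a budget of 10 in all, crops included, one or two more only if the job needs it, and the job is handed in when it is done.

Besides the shell and the picture viewer there is one more tool, called after "Request:" by a JSON object that holds its "fn" and its "kwargs". carry_out: Moves the arm, as the interface text tells. Its arguments: {"type":"object","properties":{"commands":{"type":"array"},"force":{"type":"number"}},"required":["commands"]}

```bash
mkdir -p pics; ls; python3 - <<'E'
from rig import robot
import cv2,numpy as np
for n in("side","top"):
    im=robot.camera(n); cv2.imwrite(f"pics/{n}0.png",im[:,:,::-1]); m=robot.camera_model(n)
    print(n,{k:np.round(v,4).tolist() for k,v in m.items()}, (-np.array(m['R']).T@m['t']).round(3))
print(robot.get_obs())
E
```

```text
pics
side {'fx': 438.0503, 'fy': 438.0503, 'cx': 251.5839, 'cy': 190.7343, 'R': [[0.9498, -0.3128, -0.0063], [-0.2532, -0.7567, -0.6027], [0.1837, 0.574, -0.798]], 't': [-0.5329, 0.0398, 1.4421]} [ 0.251 -0.964  1.171]
top {'fx': 346.7794, 'fy': 346.7794, 'cx': 261.2198, 'cy': 193.1715, 'R': [[0.0037, -0.9996, -0.0283], [-0.9845, 0.0014, -0.1752], [0.1752, 0.0285, -0.9841]], 't': [-0.1484, 0.5101, 1.005]} [ 0.327 -0.178  1.074]
{'time': 0.1, 'q': array([ 1.01449849e+00,  5.28333750e-01,  1.43375308e+00, -1.75580713e-05,
        1.18139153e+00, -1.78489604e-01]), 'joint_velocities': array([-0.00136984, -0.00201205, -0.00373509, -0.00024757,  0.00120096,
        0.00083076]), 'joint_torque': array([ 2.07701228e-04, -4.40988994e+01, -1.77151287e+01,  6.35128794e-02,
        5.34421694e-02, -4.77285948e-05]), 'position': array([0.23017824, 0.58037768, 0.22170043]), 'tool_rot': array([ 0.13215572,  0.69476203, -0.13340425,  0.69429381]), 'ft_force': array([-0.4118413 ,  0.46829396,  0.51527644]), 'moment': array([ 0.01645028, -0.02041321,  0.02322014]), 'grip_width': 0.08722855858551458}
```

View pics/side0.png

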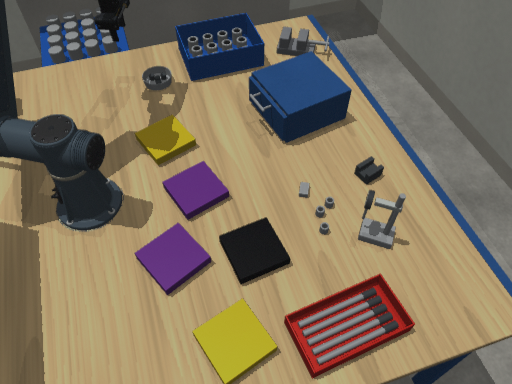

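View pics/top0.png

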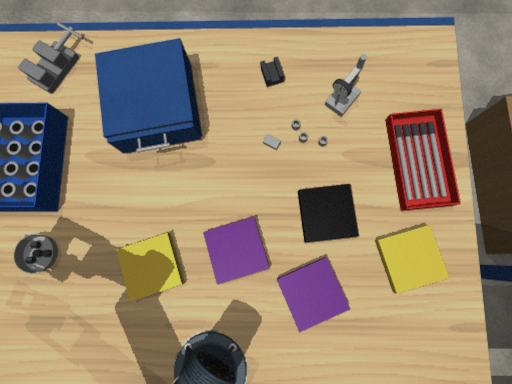

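The side picture shows the blue cabinet at (300,95) with its handle at (260,103), and the black plate at (255,250). The top picture shows the cabinet at (150,95), handle at (153,146) and plate at (328,212). Possible mix-ups, by top-view pixel:
- **Plate:** purple (237,250) and (313,293), yellow (150,265) and (412,258). I choose the black one at (328,212).
- **Cabinet:** blue bin at (30,155). I choose the closed box with the handle.

Next I'll check both choices in one close crop.

```bash
cat > h.py <<'E'
import numpy as np,cv2
from rig import robot
M={n:robot.camera_model(n) for n in("side","top")}
def ray(n,p):
    m=M[n];R=np.array(m['R']);c=-R.T@np.array(m['t'])
    d=R.T@np.array([(p[0]-m['cx'])/m['fx'],(p[1]-m['cy'])/m['fy'],1.]);return c,d/np.linalg.norm(d)
def plane(n,p,z):
    c,d=ray(n,p);return c+d*(z-c[2])/d[2]
def tri(ps,pt):
    c1,d1=ray("side",ps);c2,d2=ray("top",pt)
    s=np.linalg.lstsq(np.c_[d1,-d2],c2-c1,rcond=None)[0]
    a,b=c1+s[0]*d1,c2+s[1]*d2;return (a+b)/2,np.linalg.norm(a-b)
def proj(n,X):
    m=M[n];v=np.array(m['R'])@X+np.array(m['t']);return np.array([m['fx']*v[0]/v[2]+m['cx'],m['fy']*v[1]/v[2]+m['cy']])
def crop(im,x,y,w,h,s): return cv2.resize(im[y:y+h,x:x+w],None,fx=s,fy=s,interpolation=cv2.INTER_CUBIC)
E
python3 - <<'E'
from h import *
S=cv2.imread("pics/side0.png");T=cv2.imread("pics/top0.png")
a=crop(S,240,75,65,65,6);b=crop(T,115,115,65,65,6)
cv2.imwrite("pics/c0.png",np.hstack([a,b]))
for n,im,(x,y,w,h) in(("side",S,(205,205,100,90)),("top",T,(285,170,90,90))):
    m=(im[y:y+h,x:x+w].max(2)<60).astype(np.uint8)
    cs,_=cv2.findContours(m,cv2.RETR_EXTERNAL,cv2.CHAIN_APPROX_NONE);c=max(cs,key=cv2.contourArea)
    q=cv2.approxPolyDP(c,5,True)[:,0]+[x,y];print(n,cv2.contourArea(c),q.tolist(),[plane(n,p,.04).round(3).tolist() for p in q])
for n,im,(x,y,w,h) in(("side",S,(240,45,120,100)),("top",T,(85,30,125,130))):
    hsv=cv2.cvtColor(im,cv2.COLOR_BGR2HSV)[y:y+h,x:x+w]
    m=((hsv[...,0]>95)&(hsv[...,0]<125)&(hsv[...,1]>130)).astype(np.uint8)
    cs,_=cv2.findContours(m,cv2.RETR_EXTERNAL,cv2.CHAIN_APPROX_NONE);c=max(cs,key=cv2.contourArea)
    q=cv2.approxPolyDP(c,4,True)[:,0]+[x,y];print(n,q.tolist(),[plane(n,p,.14).round(3).tolist() for p in q])
E
```

```text
side 2724.5 [[266, 218], [220, 236], [240, 283], [289, 263]] [[0.521, -0.265, 0.04], [0.368, -0.282, 0.04], [0.38, -0.447, 0.04], [0.532, -0.432, 0.04]]
top 2703.0 [[349, 184], [298, 191], [305, 241], [357, 235]] [[0.539, -0.413, 0.04], [0.517, -0.259, 0.04], [0.367, -0.277, 0.04], [0.385, -0.43, 0.04]]
side [[312, 52], [250, 77], [250, 92], [260, 91], [255, 97], [260, 103], [272, 105], [262, 113], [250, 99], [286, 141], [345, 115], [350, 89]] [[0.921, 0.343, 0.14], [0.647, 0.276, 0.14], [0.621, 0.197, 0.14], [0.656, 0.191, 0.14], [0.629, 0.166, 0.14], [0.636, 0.131, 0.14], [0.672, 0.108, 0.14], [0.626, 0.082, 0.14], [0.61, 0.162, 0.14], [0.657, -0.067, 0.14], [0.889, -0.017, 0.14], [0.964, 0.098, 0.14]]
top [[179, 39], [95, 54], [104, 135], [122, 151], [134, 150], [138, 136], [142, 146], [163, 142], [163, 132], [171, 143], [199, 138], [190, 67]] [[0.962, 0.097, 0.14], [0.917, 0.349, 0.14], [0.663, 0.3, 0.14], [0.615, 0.244, 0.14], [0.618, 0.21, 0.14], [0.659, 0.201, 0.14], [0.629, 0.188, 0.14], [0.641, 0.129, 0.14], [0.67, 0.13, 0.14], [0.638, 0.106, 0.14], [0.652, 0.026, 0.14], [0.871, 0.061, 0.14]]
```

View pics/c0.png

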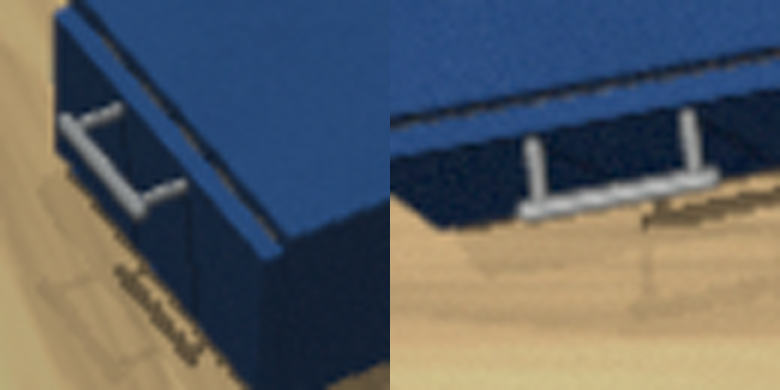

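The crop confirms the handle bar. In the side view it runs from (250.5,94.5) to (263,110). In the top view it runs from (136.6,149.8) to (168.7,144).

```bash
python3 - <<'E'
from h import *
from scipy.spatial.transform import Rotation as Ro
a,ea=tri((250.5,94.6),(136.7,149.9));b,eb=tri((262.8,109.6),(168.8,144.1))
print("ends",a.round(4),ea,b.round(4),eb,np.linalg.norm(a-b))
y=(a-b)/np.linalg.norm(a-b);yaw=np.degrees(np.arctan2(-y[0],y[1]));print("mid",(a+b)/2,"yaw",yaw)
o=robot.get_obs();R=Ro.from_quat(o['tool_rot']).as_matrix();print(R.round(3),o['position'])
for nm in("side0","top0"):
    pass
E
```

```text
ends [0.6271 0.2133 0.113 ] 0.0016551759465940443 [0.6417 0.1181 0.119 ] 0.0007096487654527818 0.09650088523788175
mid [0.63440737 0.16574626 0.11601679] yaw 8.730633603951617
[[-0.001  0.369  0.929]
 [-0.002  0.929 -0.369]
 [-1.    -0.002 -0.   ]] [0.23017824 0.58037768 0.22170043]
```

Handle middle comes out at about (0.634, 0.166, 0.115) with yaw about 9°. That agrees with the text: height 114 mm, length 90 mm. The plate centre is about (0.452, -0.347) with 155 mm sides. Time to move.

Request:
{"fn": "carry_out", "kwargs": {"commands": [[[0.33,0,-17,37,0],[0.33,0,-17,37,0],[0.33,0,-17,37,0],[0.33,0,-17,37,0],[0.33,0,-17,37,0],[0.33,0,-17,37,0],[0.33,0,-17,37,0],[0.33,0,-17,37,0]]], "force": 40}}

```text
time: 0.77
position: [0.4545, 0.3441, 0.2171]
tool_rot: [0.126, 0.698, -0.128, 0.693]
ft_force: [0.0, -0.1, -0.4]
grip_width: 0.042
```

Request:
{"fn": "carry_out", "kwargs": {"commands": [[[0.33,0,0,0,7],[0.33,0,0,0,7],[0.33,0,0,0,7],[0.33,0,0,0,7],[0.33,0,0,0,7],[0.33,0,0,0,7],[0.33,0,0,0,7],[0.33,0,0,0,3]]]}}

```text
time: 1.43
position: [0.4622, 0.3327, 0.2132]
tool_rot: [0.423, 0.565, -0.431, 0.562]
ft_force: [0.0, 0.1, 0.0]
grip_width: 0.0286
```

```bash
cat > go.py <<'E'
import sys
from h import *
from scipy.spatial.transform import Rotation as Ro
def st(tgt=None,yaw=None):
    o=robot.get_obs();R=Ro.from_quat(o['tool_rot']).as_matrix()
    print("t",round(o['time'],2),"p",o['position'].round(4),"yaw_y",np.degrees(np.arctan2(R[1,1],R[0,1])).round(2),"tilt",np.degrees(np.arccos(-R[2,0])).round(2),"w",o['grip_width'].round(4),"F",o['ft_force'].round(1),"q",o['q'].round(2))
    if tgt is not None: print("shift mm",((R.T@(np.array(tgt)-o['position']))*1000).round(1))
    return o,R
if __name__=="__main__": st([float(v) for v in sys.argv[1:4]] if len(sys.argv)>3 else None)
E
python3 go.py 0.634 0.166 0.2
```

```text
Traceback (most recent call last):
  File "go.py", line 9, in <module>
    if __name__=="__main__": st([float(v) for v in sys.argv[1:4]] if len(sys.argv)>3 else None)
                             ~~^^^^^^^^^^^^^^^^^^^^^^^^^^^^^^^^^^^^^^^^^^^^^^^^^^^^^^^^^^^^^^^^
  File "go.py", line 6, in st
    print("t",round(o['time'],2),"p",o['position'].round(4),"yaw_y",np.degrees(np.arctan2(R[1,1],R[0,1])).round(2),"tilt",np.degrees(np.arccos(-R[2,0])).round(2),"w",o['grip_width'].round(4),"F",o['ft_force'].round(1),"q",o['q'].round(2))
                                                                                                                                                                      ^^^^^^^^^^^^^^^^^^^^^
AttributeError: 'float' object has no attribute 'round'
```

```bash
sed -i "s/o\['grip_width'\].round(4)/round(float(o['grip_width']),4)/" go.py; python3 go.py 0.634 0.166 0.2
```

```text
t 1.43 p [0.4622 0.3327 0.2132] yaw_y 15.71 tilt 0.75 w 0.0286 F [0.  0.1 0. ] q [ 0.43  0.47  1.57 -0.    1.11  0.16]
shift mm [ 12.4 120.4 207. ]
```

Request:
{"fn": "carry_out", "kwargs": {"commands": [[[0.33,0,0,0,6.7],[0.33,-1,24,32,0],[0.33,-1,24,32,0],[0.33,-1,24,32,0],[0.33,-1,24,32,0],[0.33,-1,24,32,0],[0.33,-1,24,32,0],[0.33,0,0,0,0]]]}}

```text
time: 2.1
position: [0.6357, 0.1595, 0.2133]
tool_rot: [0.452, 0.54, -0.466, 0.535]
ft_force: [-0.1, -0.4, -0.3]
grip_width: 0.0285
```

```bash
python3 go.py 0.634 0.166 0.096
```

```text
t 2.1 p [0.6357 0.1595 0.2133] yaw_y 8.97 tilt 1.21 w 0.0285 F [-0.1 -0.4 -0.3] q [ 0.08  0.59  1.34 -0.01  1.23 -0.07]
shift mm [117.3   1.7  -7.4]
```

Request:
{"fn": "carry_out", "kwargs": {"commands": [[[0.33,20,1,-4,0],[0.33,20,0,-2,0],[0.33,20,0,0,0],[0.33,15,0,0,0],[0.33,0,0,0,0]]]}}

```text
time: 2.52
position: [0.6375, 0.1604, 0.1344]
tool_rot: [0.455, 0.538, -0.468, 0.533]
ft_force: [-0.5, -0.2, -0.4]
grip_width: 0.0287
```

```bash
python3 go.py 0.634 0.166 0.096
```

```text
t 2.52 p [0.6375 0.1604 0.1344] yaw_y 8.47 tilt 1.12 w 0.0287 F [-0.5 -0.2 -0.4] q [ 0.08  0.68  1.41 -0.01  1.07 -0.06]
shift mm [38.4 -2.  -6.3]
```

Request:
{"fn": "carry_out", "kwargs": {"commands": [[[0.33,12,-2,-4,0],[0.33,12,-1,-1,0],[0.33,12,0,0,0],[0.33,2,0,0,0],[0,0,0,0,0],[0,0,0,0,0],[0,0,0,0,0],[0,0,0,0,0]]]}}

```text
time: 3.18
position: [0.6339, 0.1651, 0.0955]
tool_rot: [0.455, 0.538, -0.468, 0.534]
ft_force: [1.4, -0.1, -6.9]
grip_width: 0.0099
```

```bash
python3 go.py 0.439 0.134 0.096
```

```text
t 3.18 p [0.6339 0.1651 0.0955] yaw_y 8.5 tilt 1.05 w 0.0099 F [ 1.4 -0.1 -6.9] q [ 0.09  0.72  1.44 -0.01  0.99 -0.06]
shift mm [   2.9 -197.3    1.9]
```

The grip width of 9.9 mm matches the bar, so I have it. Pulling now.

Request:
{"fn": "carry_out", "kwargs": {"commands": [[[0,0,-15,0,0],[0,0,-28,0,0],[0,0,-28,0,0],[0,0,-28,0,0],[0,0,-28,0,0],[0,0,-28,0,0],[0,0,-20,0,0],[0,0,0,0,0]]]}}

```text
time: 3.85
position: [0.4647, 0.1335, 0.0954]
tool_rot: [0.456, 0.532, -0.462, 0.543]
ft_force: [-3.6, -1.8, -5.8]
grip_width: 0.0098
```

```bash
python3 go.py 0.439 0.134 0.096
```

```text
t 3.85 p [0.4647 0.1335 0.0954] yaw_y 9.05 tilt 1.0 w 0.0098 F [-3.6 -1.8 -5.8] q [ 0.06  0.55  1.9  -0.03  0.69 -0.08]
shift mm [ -0.8 -25.3  -4.6]
```

Request:
{"fn": "carry_out", "kwargs": {"commands": [[[0,0,-12,0,0],[0,0,-10,0,0],[0,0,-8,0,0],[0,0,-6,0,0],[0,0,-6,0,0],[0,0,-5,0,0],[0,0,-2,0,0],[0,0,0,0,0]]]}}

```text
time: 4.52
position: [0.4413, 0.1291, 0.0956]
tool_rot: [0.473, 0.518, -0.447, 0.555]
ft_force: [-0.9, -2.0, -2.0]
grip_width: 0.0097
```

```bash
python3 go.py 0.439 0.134 0.096
```

```text
t 4.52 p [0.4413 0.1291 0.0956] yaw_y 8.81 tilt 3.65 w 0.0097 F [-0.9 -2.  -2. ] q [ 0.05  0.52  2.   -0.02  0.56 -0.09]
shift mm [-0.6 -1.5 -5.2]
```

Request:
{"fn": "carry_out", "kwargs": {"commands": [[[0,0,-8,0,0],[0,0,-8,0,0],[0,0,0,0,0]]]}}

```text
time: 4.77
position: [0.4425, 0.1292, 0.096]
tool_rot: [0.483, 0.508, -0.438, 0.562]
ft_force: [-3.1, -2.4, -3.5]
grip_width: 0.0097
```

```bash
python3 go.py 0.439 0.134 0.096; python3 - <<'E'
from h import *
for n in("side","top"): cv2.imwrite(f"pics/{n}1.png",robot.camera(n)[:,:,::-1])
S=cv2.imread("pics/side1.png");T=cv2.imread("pics/top1.png")
cv2.imwrite("pics/c1.png",np.hstack([crop(S,190,55,130,120,3),crop(T,95,100,130,120,3)]))
E
```

```text
t 4.77 p [0.4425 0.1292 0.096 ] yaw_y 8.62 tilt 5.69 w 0.0097 F [-3.1 -2.4 -3.5] q [ 0.04  0.51  2.02 -0.01  0.51 -0.09]
shift mm [-0.4 -2.7 -5.2]
```

View pics/c1.png

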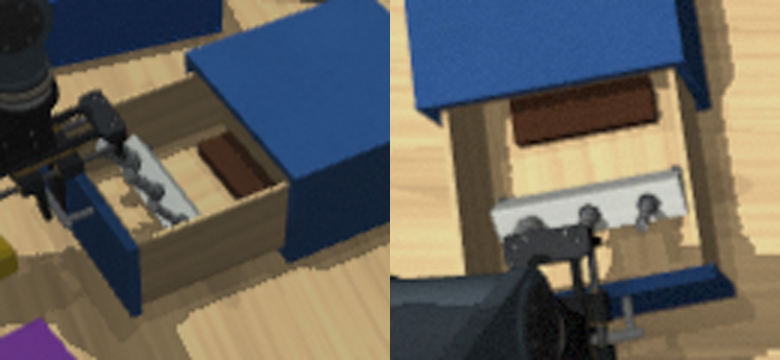

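The crop shows the drawer open, with the holder (three grips) in it and the gripper on the handle. The arm hides the left grip in the top view, so I'll release, retreat and look again.

Request:
{"fn": "carry_out", "kwargs": {"commands": [[[0.33,0,0,0,0],[0.33,0,0,0,0],[0.33,-25,-1,0,0],[0.33,-30,0,0,0],[0.33,-35,0,0,0],[0.45,-30,0,35,0],[0.45,0,0,40,0],[0.45,0,0,40,0]]]}}

```text
time: 5.53
position: [0.4422, 0.0213, 0.2215]
tool_rot: [0.48, 0.512, -0.436, 0.564]
ft_force: [0.5, 0.4, -0.4]
grip_width: 0.0372
```

Request:
{"fn": "carry_out", "kwargs": {"commands": [[[0.45,0,0,40,0],[0.45,0,0,40,0],[0.45,0,0,40,0],[0.45,0,0,0,0]]]}}

```text
time: 5.87
position: [0.4635, -0.1091, 0.2297]
tool_rot: [0.481, 0.505, -0.437, 0.568]
ft_force: [-0.7, 0.1, -0.1]
grip_width: 0.0391
```

```bash
python3 go.py; python3 - <<'E'
from h import *
for n in("side","top"): cv2.imwrite(f"pics/{n}2.png",robot.camera(n)[:,:,::-1])
S=cv2.imread("pics/side2.png");T=cv2.imread("pics/top2.png")
cv2.imwrite("pics/c2.png",np.hstack([crop(S,200,80,78,110,5),crop(T,120,130,78,110,5)]))
E
```

```text
t 5.87 p [ 0.4635 -0.1091  0.2297] yaw_y 8.98 tilt 6.29 w 0.0391 F [-0.7  0.1 -0.1] q [-0.49  0.28  1.86  0.05  0.9  -0.68]
```

View pics/c2.png

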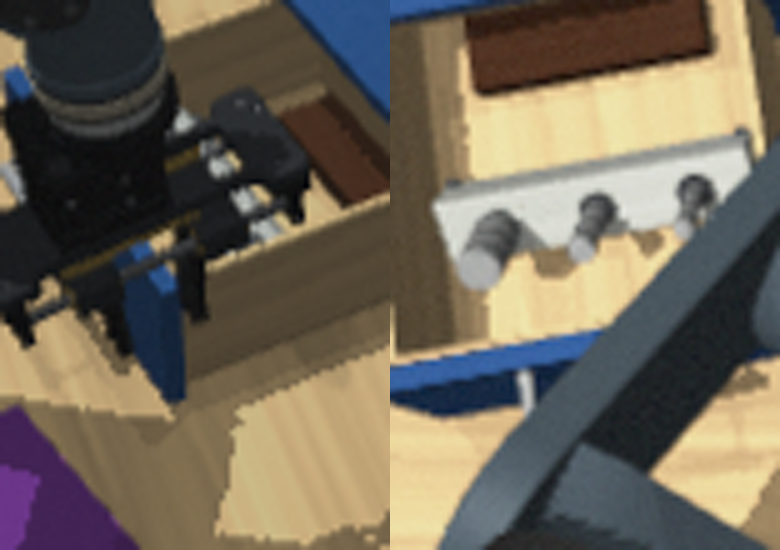

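Top view now shows the thick grip at about (138,183), leftmost of the three. The gripper blocks the side view, so I'll move it further right.

Request:
{"fn": "carry_out", "kwargs": {"commands": [[[0.45,0,0,40,0],[0.45,0,0,40,0],[0.45,0,0,40,0],[0.45,0,0,40,0],[0.45,0,0,40,0],[0.45,0,0,0,0]]]}}

```text
time: 6.47
position: [0.4891, -0.2921, 0.2307]
tool_rot: [0.478, 0.516, -0.431, 0.565]
ft_force: [-0.1, -0.3, 0.0]
grip_width: 0.0394
```

```bash
python3 go.py; python3 - <<'E'
from h import *
for n in("side","top"): cv2.imwrite(f"pics/{n}3.png",robot.camera(n)[:,:,::-1])
S=cv2.imread("pics/side3.png");T=cv2.imread("pics/top3.png")
cv2.imwrite("pics/c3.png",np.hstack([crop(S,205,90,65,85,6),crop(T,120,140,65,85,6)]))
E
```

```text
t 6.47 p [ 0.4891 -0.2921  0.2307] yaw_y 9.91 tilt 5.5 w 0.0394 F [-0.1 -0.3  0. ] q [-0.77  0.41  1.62  0.08  1.04 -0.99]
```

View pics/c3.png

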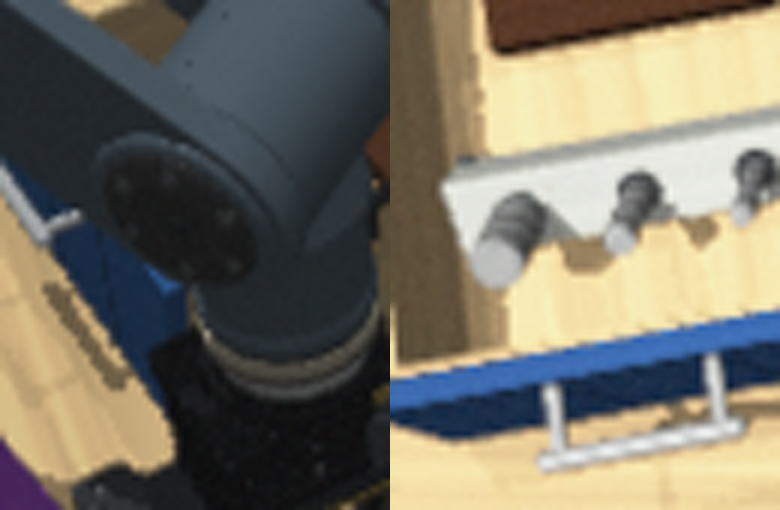

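The handle and three grips are clear in the top view: thick grip end at (138.3,184.2), bar middle near (162,213). The wrist still covers the side view. I'll turn the jaws a quarter turn and cross to the left, so both views are open.

Request:
{"fn": "carry_out", "kwargs": {"commands": [[[0.45,0,0,0,-7],[0.45,0,0,0,-7],[0.45,0,0,0,-7],[0.45,0,0,0,-7],[0.45,0,0,0,-7],[0.45,0,0,0,-7],[0.45,0,0,0,-7],[0.45,0,0,0,-7]]]}}

```text
time: 7.23
position: [0.4806, -0.256, 0.2273]
tool_rot: [0.154, 0.669, -0.119, 0.717]
ft_force: [0.4, -0.3, -0.4]
grip_width: 0.039
```

Request:
{"fn": "carry_out", "kwargs": {"commands": [[[0.45,0,0,0,-7],[0.45,0,0,0,-7],[0.45,0,0,0,-7],[0.45,0,0,0,-7],[0.45,0,0,0,-5],[0.45,0,40,0,0],[0.45,0,40,0,0],[0.45,0,40,0,0]]]}}

```text
time: 7.9
position: [0.4513, -0.1181, 0.2299]
tool_rot: [-0.06, 0.678, 0.088, 0.728]
ft_force: [0.9, 0.5, -0.9]
grip_width: 0.0391
```

Request:
{"fn": "carry_out", "kwargs": {"commands": [[[0.45,0,40,0,0],[0.45,0,40,0,0],[0.45,0,40,0,0],[0.45,0,40,0,0],[0.45,0,40,0,0],[0.45,0,40,0,0],[0.45,0,40,0,0],[0.45,0,40,0,0]]]}}

```text
time: 8.57
position: [0.3601, 0.202, 0.2405]
tool_rot: [-0.062, 0.683, 0.097, 0.722]
ft_force: [1.6, 0.3, -0.7]
grip_width: 0.039
```

```bash
python3 go.py 0.45 0.42 0.23
```

```text
t 8.57 p [0.3601 0.202  0.2405] yaw_y 103.04 tilt 4.24 w 0.039 F [ 1.6  0.3 -0.7] q [ 0.21  0.18  1.96  0.05  0.94 -1.62]
shift mm [ 26.9 191.4 135.4]
```

Request:
{"fn": "carry_out", "kwargs": {"commands": [[[0.45,0,40,0,3],[0.45,0,40,0,0],[0.45,0,40,5,0],[0.45,0,40,10,0],[0.45,0,30,10,0],[0.45,0,0,0,0]]]}}

```text
time: 9.07
position: [0.3219, 0.4032, 0.2507]
tool_rot: [-0.051, 0.688, 0.088, 0.718]
ft_force: [0.1, 1.1, 0.2]
grip_width: 0.0391
```

```bash
python3 go.py; python3 - <<'E'
from h import *
for n in("side","top"): cv2.imwrite(f"pics/{n}4.png",robot.camera(n)[:,:,::-1])
S=cv2.imread("pics/side4.png");T=cv2.imread("pics/top3.png")
cv2.imwrite("pics/c4.png",np.hstack([crop(S,205,90,65,85,6),crop(T,120,140,65,85,6)]))
E
```

```text
t 9.07 p [0.3219 0.4032 0.2507] yaw_y 101.36 tilt 3.86 w 0.0391 F [0.1 1.1 0.2] q [ 0.67  0.32  1.72  0.02  1.04 -1.11]
```

View pics/c4.png

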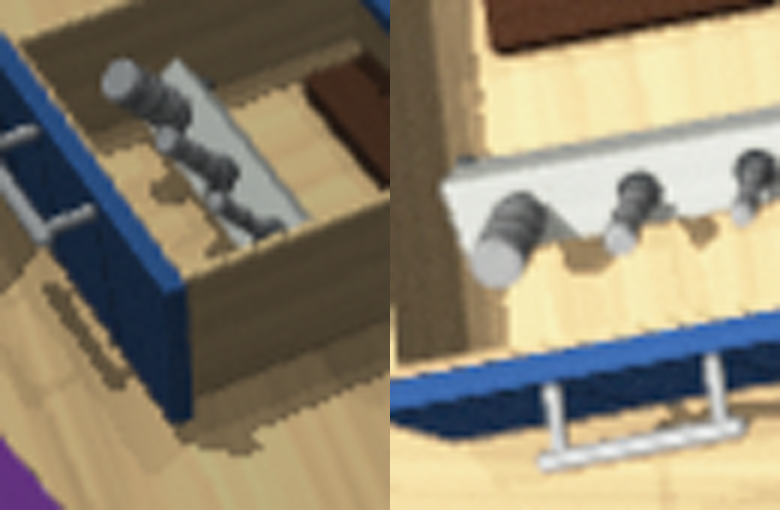

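The side crop shows the end faces of the three grips: thick at about (123,80), mid (167,138) and slim (217,198). The top crop shows them at (107,267), (231,240) and (351,213). Thick is the leftmost one, by its diameter.

```bash
python3 - <<'E'
from h import *
cs=lambda x,y:((x+.5)/6-.5+205,(y+.5)/6-.5+90)
ct=lambda x,y:((x+.5)/6-.5+120,(y+.5)/6-.5+140)
for n,s,t in(("thick",(123,80),(107,267)),("mid",(167,138),(231,240)),("slim",(217,198),(351,213))):
    P,e=tri(cs(*s),ct(*t));print(n,"end",P.round(4),"gap",round(e,4)); 
    a=np.radians(9);ax=np.array([-np.cos(a)*np.sin(.611),-np.sin(a)*np.sin(.611),np.cos(.611)])
    print("  origin",(P-.03*ax).round(4), " grasp(+10)",(P-.02*ax).round(4))
for t in((155,462),(350,427)): print("bar",plane("top",ct(*t),.115).round(4))
E
```

```text
thick end [0.5278 0.2069 0.1068] gap 0.0037
  origin [0.5448 0.2096 0.0822]  grasp(+10) [0.5392 0.2087 0.0904]
mid end [0.5387 0.1463 0.1107] gap 0.001
  origin [0.5557 0.149  0.0862]  grasp(+10) [0.55   0.1481 0.0943]
slim end [0.5515 0.089  0.1111] gap 0.0007
  origin [0.5685 0.0917 0.0866]  grasp(+10) [0.5629 0.0908 0.0948]
bar [0.4312 0.1747 0.115 ]
bar [0.4477 0.0837 0.115 ]
```

Checks agree:
- Hole spacing comes out at 61.6 and 58.7 mm, against 60 given.
- End heights average 110 mm.
- The bar has moved 198 mm, so the drawer is at its stop.

Next I go above the thick gauge.

```bash
python3 go.py 0.537 0.208 0.16; python3 -c "
from go import *
o,R=st();print(R.round(3))"
```

```text
t 9.17 p [0.3203 0.3982 0.2495] yaw_y 101.28 tilt 3.45 w 0.0392 F [ 0.9  0.1 -0.1] q [ 0.66  0.32  1.72  0.02  1.05 -1.11]
shift mm [  86.9 -232.6  171.8]
t 9.17 p [0.3203 0.3982 0.2495] yaw_y 101.28 tilt 3.45 w 0.0392 F [ 0.9  0.1 -0.1] q [ 0.66  0.32  1.72  0.02  1.05 -1.11]
[[ 0.033 -0.195  0.98 ]
 [ 0.05   0.98   0.194]
 [-0.998  0.043  0.042]]
```

Request:
{"fn": "carry_out", "kwargs": {"commands": [[[0.45,0,-33,24,2],[0.45,0,-33,24,0],[0.45,0,-33,24,0],[0.45,0,-33,24,0],[0.45,0,-33,24,0],[0.45,0,-33,24,0],[0.45,0,-33,24,0],[0.45,0,0,0,0]]]}}

```text
time: 9.83
position: [0.512, 0.1852, 0.2427]
tool_rot: [-0.046, 0.697, 0.075, 0.711]
ft_force: [1.4, 0.4, -0.3]
grip_width: 0.0394
```

```bash
python3 go.py 0.541 0.209 0.16
```

```text
t 9.83 p [0.512  0.1852 0.2427] yaw_y 99.89 tilt 2.59 w 0.0394 F [ 1.4  0.4 -0.3] q [ 0.12  0.38  1.63  0.04  1.1  -1.64]
shift mm [84.1 15.3 30.8]
```

Request:
{"fn": "carry_out", "kwargs": {"commands": [[[0.45,20,10,15,1],[0.45,20,6,12,0],[0.45,20,0,3,0],[0.45,20,0,0,0],[0.45,0,0,0,0]]]}}

```text
time: 10.25
position: [0.534, 0.2008, 0.1625]
tool_rot: [-0.036, 0.701, 0.063, 0.71]
ft_force: [-0.9, 1.2, 0.1]
grip_width: 0.0395
```

```bash
python3 go.py 0.541 0.208 0.074; python3 -c "
from go import *
o,R=st();print(R.round(3))"
```

```text
t 10.25 p [0.534  0.2008 0.1625] yaw_y 98.05 tilt 2.32 w 0.0395 F [-0.9  1.2  0.1] q [ 0.14  0.52  1.65  0.05  0.96 -1.59]
shift mm [88.8  2.8  6.6]
t 10.25 p [0.534  0.2008 0.1625] yaw_y 98.05 tilt 2.32 w 0.0395 F [-0.9  1.2  0.1] q [ 0.14  0.52  1.65  0.05  0.96 -1.59]
[[ 0.01  -0.14   0.99 ]
 [ 0.039  0.989  0.139]
 [-0.999  0.038  0.015]]
```

Request:
{"fn": "carry_out", "kwargs": {"commands": [[[0.45,15,3,7,-1],[0.45,15,1,2,0],[0.45,15,0,1,0],[0.45,12,0,0,0],[0.45,0,0,0,0]]]}}

```text
time: 10.67
position: [0.5357, 0.2058, 0.1077]
tool_rot: [-0.042, 0.703, 0.068, 0.707]
ft_force: [-0.2, 0.1, 0.8]
grip_width: 0.0393
```

```bash
python3 go.py 0.541 0.208 0.074
```

```text
t 10.67 p [0.5357 0.2058 0.1077] yaw_y 98.97 tilt 2.14 w 0.0393 F [-0.2  0.1  0.8] q [ 0.15  0.61  1.67  0.05  0.85 -1.61]
shift mm [33.8  0.1  5.3]
```

Request:
{"fn": "carry_out", "kwargs": {"commands": [[[0.45,12,0,5,0],[0.45,12,0,2,0],[0.45,10,0,1,0],[0.45,0,0,0,0]]]}}

```text
time: 11.0
position: [0.5435, 0.208, 0.075]
tool_rot: [-0.042, 0.702, 0.068, 0.708]
ft_force: [0.3, 0.1, 0.6]
grip_width: 0.0392
```

```bash
python3 go.py 0.541 0.208 0.074
```

```text
t 11.0 p [0.5435 0.208  0.075 ] yaw_y 98.95 tilt 2.17 w 0.0392 F [0.3 0.1 0.6] q [ 0.15  0.67  1.67  0.05  0.79 -1.61]
shift mm [ 1.   0.4 -2.5]
```

Request:
{"fn": "carry_out", "kwargs": {"commands": [[[0,0,0,-2,0],[0,0,0,0,0],[0,0,0,0,0],[0,0,0,0,0],[0,0,0,0,0]]], "force": 40}}

```text
time: 11.42
position: [0.5416, 0.2091, 0.0754]
tool_rot: [-0.041, 0.702, 0.069, 0.708]
ft_force: [1.4, 0.4, -3.4]
grip_width: 0.0248
```

```bash
python3 go.py 0.541 0.208 0.074
```

```text
t 11.42 p [0.5416 0.2091 0.0754] yaw_y 98.89 tilt 2.31 w 0.0248 F [ 1.4  0.4 -3.4] q [ 0.16  0.67  1.68  0.05  0.78 -1.61]
shift mm [ 1.3 -1.  -0.8]
```

Grip width of 25 mm confirms the 26 mm grip. I'll draw it out along its lean.

Request:
{"fn": "carry_out", "kwargs": {"commands": [[[0,-5,0,-3.5,0],[0,-7,0,-4.9,0],[0,-7,0,-4.9,0],[0,-7,0,-4.9,0],[0,-7,0,-4.9,0],[0,-7,0,-4.9,0],[0,-7,0,-4.9,0],[0,0,0,0,0]]]}}

```text
time: 12.08
position: [0.5036, 0.2, 0.1273]
tool_rot: [-0.042, 0.703, 0.068, 0.707]
ft_force: [0.4, 0.3, -3.0]
grip_width: 0.0251
```

```bash
python3 go.py 0.541 0.208 0.074
```

```text
t 12.08 p [0.5036 0.2    0.1273] yaw_y 98.96 tilt 2.15 w 0.0251 F [ 0.4  0.3 -3. ] q [ 0.15  0.55  1.74  0.05  0.84 -1.61]
shift mm [53.7  0.2 37.7]
```

It has come 64 mm along its axis, so it's free of the hole. I'll lift it high, then turn the jaws while crossing towards the plate's left edge. The tool can only point down, so I'll use that edge to pivot the gauge level between the pads.

Request:
{"fn": "carry_out", "kwargs": {"commands": [[[0,-20,0,0,0],[0,-30,0,0,0],[0,-30,0,0,0],[0,-30,0,0,0],[0,-30,0,0,0],[0,-10,0,0,0],[0,0,0,0,0],[0,0,0,0,0]]], "force": 40}}

```text
time: 12.75
position: [0.5006, 0.1933, 0.2849]
tool_rot: [-0.042, 0.703, 0.068, 0.707]
ft_force: [-0.1, -0.4, -2.1]
grip_width: 0.0254
```

Request:
{"fn": "carry_out", "kwargs": {"commands": [[[0,0,-20,0,0],[0,0,-30,0,0],[0,0,-30,0,0],[0,0,-30,0,0],[0,0,-30,0,0],[0,0,-30,0,0],[0,0,-30,0,0],[0,0,-20,0,0]]]}}

```text
time: 13.42
position: [0.5285, -0.0264, 0.2642]
tool_rot: [-0.043, 0.71, 0.074, 0.699]
ft_force: [-0.0, -0.6, -3.1]
grip_width: 0.0252
```

Request:
{"fn": "carry_out", "kwargs": {"commands": [[[0,0,0,0,7],[0,0,0,0,7],[0,0,0,0,7],[0,0,0,0,7],[0,0,0,0,7],[0,0,0,0,7],[0,0,0,0,7],[0,0,0,0,7]]]}}

```text
time: 14.08
position: [0.5211, -0.0322, 0.2478]
tool_rot: [0.296, 0.667, -0.278, 0.624]
ft_force: [0.3, -0.2, -2.4]
grip_width: 0.025
```

```bash
python3 go.py 0.44 -0.235 0.2
```

```text
t 14.08 p [ 0.5211 -0.0322  0.2478] yaw_y 42.06 tilt 3.77 w 0.025 F [ 0.3 -0.2 -2.4] q [-0.3   0.38  1.62  0.03  1.2  -1.04]
shift mm [  41.7 -196.    99.2]
```

Request:
{"fn": "carry_out", "kwargs": {"commands": [[[0,0,0,0,7],[0,0,0,0,7],[0,0,0,0,7],[0,0,0,0,7],[0,0,0,0,7],[0,0,-12,28,0],[0,0,-15,35,0],[0,0,-15,35,0]]]}}

```text
time: 14.75
position: [0.4821, -0.1269, 0.2294]
tool_rot: [0.469, 0.56, -0.47, 0.495]
ft_force: [0.5, -0.3, -2.3]
grip_width: 0.0251
```

```bash
python3 go.py 0.442 -0.24 0.2
```

```text
t 14.75 p [ 0.4821 -0.1269  0.2294] yaw_y 6.73 tilt 5.26 w 0.0251 F [ 0.5 -0.3 -2.3] q [-0.49  0.38  1.68  0.02  1.17 -0.62]
shift mm [ 25.3 -51.2 109.6]
```

Request:
{"fn": "carry_out", "kwargs": {"commands": [[[0,0,-16,32,0],[0,0,-16,32,0],[0,0,-14,30,0],[0,0,0,0,0]]]}}

```text
time: 15.08
position: [0.4412, -0.233, 0.219]
tool_rot: [0.469, 0.562, -0.472, 0.491]
ft_force: [0.8, -0.0, -2.2]
grip_width: 0.0253
```

```bash
python3 go.py 0.442 -0.24 0.1; python3 - <<'E'
from go import *
o,R=st();print(R.round(3))
S,T=[robot.camera(n)[:,:,::-1] for n in("side","top")]
x=[np.clip(proj(n,o['position']).astype(int)-[45,60],0,[512-90,384-100]) for n in("side","top")]
cv2.imwrite("pics/c5.png",np.hstack([crop(i,a[0],a[1],90,100,4) for i,a in zip((S,T),x)]));print(x)
E
```

```text
t 15.08 p [ 0.4412 -0.233   0.219 ] yaw_y 6.6 tilt 5.75 w 0.0253 F [ 0.8 -0.  -2.2] q [-0.71  0.41  1.68 -0.    1.16 -0.82]
shift mm [117.9   8.4  15.5]
t 15.08 p [ 0.4412 -0.233   0.219 ] yaw_y 6.6 tilt 5.75 w 0.0253 F [ 0.8 -0.  -2.2] q [-0.71  0.41  1.68 -0.    1.16 -0.82]
[[-0.078  0.991  0.11 ]
 [ 0.063  0.115 -0.991]
 [-0.995 -0.071 -0.071]]
[array([191, 120]), array([248, 148])]
```

View pics/c5.png

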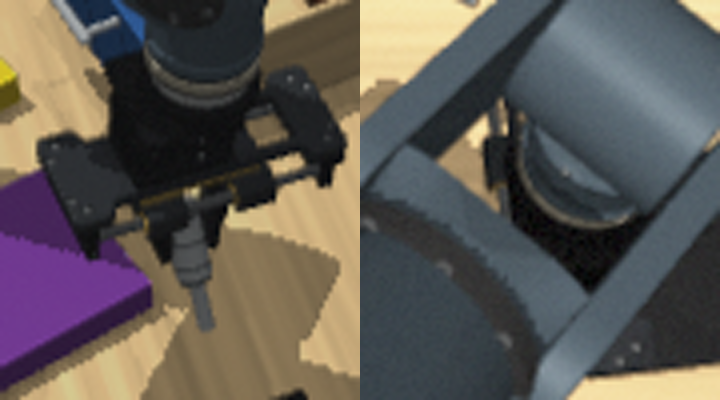

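The side view shows the gauge gripped, its pin pointing down and right at crop (205,325), towards the plate. I'll descend towards the edge.

Request:
{"fn": "carry_out", "kwargs": {"commands": [[[0,20,2,5,0],[0,25,2,5,0],[0,25,2,5,0],[0,25,2,5,0],[0,0,0,0,0]]]}}

```text
time: 15.6
position: [0.446, -0.2345, 0.1181]
tool_rot: [0.469, 0.565, -0.469, 0.491]
ft_force: [-1.1, 0.9, -1.8]
grip_width: 0.0248
```

```bash
python3 go.py 0.441 -0.244 0.095
```

```text
t 15.6 p [ 0.446  -0.2345  0.1181] yaw_y 6.94 tilt 6.04 w 0.0248 F [-1.1  0.9 -1.8] q [-0.71  0.56  1.76  0.    0.93 -0.83]
shift mm [22.7 -4.5 10.7]
```

Request:
{"fn": "carry_out", "kwargs": {"commands": [[[0,11,-2,9,0],[0,11,-2,3,0],[0,0,0,0,0]]], "force": 20}}

```text
time: 15.85
position: [0.442, -0.2401, 0.0945]
tool_rot: [0.468, 0.569, -0.467, 0.49]
ft_force: [-1.1, 1.2, -2.1]
grip_width: 0.0256
```

Request:
{"fn": "carry_out", "kwargs": {"commands": [[[0,6,0,0.5,0],[0,6,0,0.5,0],[0,6,0,0.5,0],[0,0,0,0,0]]]}}

```text
time: 16.18
position: [0.4427, -0.2328, 0.0815]
tool_rot: [0.47, 0.57, -0.464, 0.488]
ft_force: [-0.6, -0.2, -2.4]
grip_width: 0.0255
```

```bash
python3 go.py 0.441 -0.244 0.027
```

```text
t 16.18 p [ 0.4427 -0.2328  0.0815] yaw_y 7.3 tilt 6.63 w 0.0255 F [-0.6 -0.2 -2.4] q [-0.71  0.62  1.78  0.01  0.85 -0.85]
shift mm [53.4  0.7 15.9]
```

It drifted 7 mm outwards without touching the plate. I'll raise it, shift it over the plate and descend again.

Request:
{"fn": "carry_out", "kwargs": {"commands": [[[0,-12,0,0,0],[0,-6,0,8,0],[0,0,0,8,0],[0,0,0,6,0],[0,0,0,0,0]]]}}

```text
time: 16.6
position: [0.4494, -0.2575, 0.1005]
tool_rot: [0.469, 0.569, -0.463, 0.492]
ft_force: [-1.2, 1.2, -2.6]
grip_width: 0.0253
```

```bash
python3 go.py 0.442 -0.250 0.08
```

```text
t 16.6 p [ 0.4494 -0.2575  0.1005] yaw_y 7.51 tilt 6.25 w 0.0253 F [-1.2  1.2 -2.6] q [-0.74  0.61  1.73  0.01  0.92 -0.87]
shift mm [21.5 -5.  -6.5]
```

Request:
{"fn": "carry_out", "kwargs": {"commands": [[[0,8,-2,-2,0],[0,8,0,0,0],[0,6,0,1,0],[0,0,0,0,0]]]}}

```text
time: 16.93
position: [0.4448, -0.2538, 0.0768]
tool_rot: [0.471, 0.569, -0.463, 0.49]
ft_force: [-0.9, -0.2, 2.3]
grip_width: 0.0254
```

Request:
{"fn": "carry_out", "kwargs": {"commands": [[[0,7,0,1,0],[0,7,0,1,0],[0,0,0,0,0]]]}}

```text
time: 17.18
position: [0.4416, -0.2497, 0.0616]
tool_rot: [0.472, 0.572, -0.462, 0.486]
ft_force: [-0.9, -2.2, 0.3]
grip_width: 0.0251
```

```bash
python3 go.py 0.442 -0.246 0.05
```

```text
t 17.18 p [ 0.4416 -0.2497  0.0616] yaw_y 7.3 tilt 7.05 w 0.0251 F [-0.9 -2.2  0.3] q [-0.74  0.67  1.77  0.02  0.83 -0.88]
shift mm [11.8  1.7 -2.4]
```

Contact has started, about 4 N upward, and the gauge is pivoting. I'll keep going down and ease outwards so the fingers clear the edge.

Request:
{"fn": "carry_out", "kwargs": {"commands": [[[0,6,0,-4,0],[0,6,0,-4,0],[0,6,0,-3,0],[0,0,0,0,0]]]}}

```text
time: 17.52
position: [0.4393, -0.2382, 0.0427]
tool_rot: [0.472, 0.571, -0.463, 0.488]
ft_force: [-0.0, 0.9, 1.1]
grip_width: 0.0254
```

```bash
python3 go.py 0.442 -0.235 0.03; python3 - <<'E'
from go import *
o,R=st();print(R.round(3))
S=robot.camera("side")[:,:,::-1];a=proj("side",o['position']).astype(int)-[50,50]
cv2.imwrite("pics/c6.png",crop(S,a[0],a[1],100,90,6));print(a)
E
```

```text
t 17.52 p [ 0.4393 -0.2382  0.0427] yaw_y 7.33 tilt 6.79 w 0.0254 F [-0.   0.9  1.1] q [-0.73  0.69  1.8   0.02  0.77 -0.87]
shift mm [12.7  3.9 -1.6]
t 17.52 p [ 0.4393 -0.2382  0.0427] yaw_y 7.33 tilt 6.79 w 0.0254 F [-0.   0.9  1.1] q [-0.73  0.69  1.8   0.02  0.77 -0.87]
[[-0.08   0.99   0.12 ]
 [ 0.087  0.127 -0.988]
 [-0.993 -0.068 -0.096]]
[188 167]
```

View pics/c6.png

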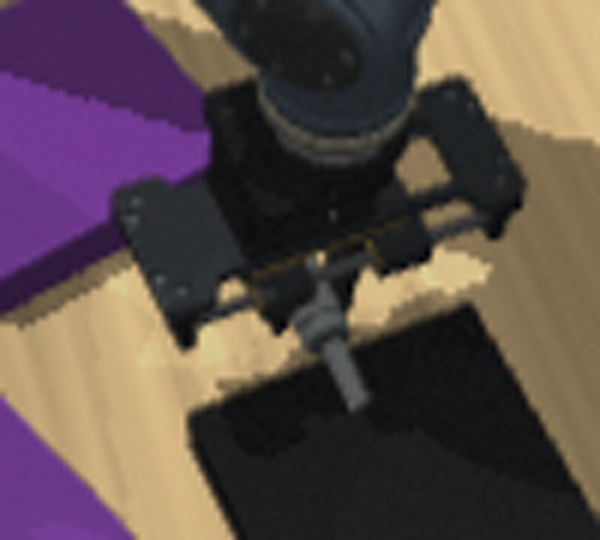

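The side crop shows the pin at (355,400) resting on the plate near its edge, with the gauge much flatter. It still needs about 15 mm more.

Request:
{"fn": "carry_out", "kwargs": {"commands": [[[0,6,1,-1,0],[0,6,1,0,0],[0,5,0,0,0],[0,0,0,0,0],[0,0,0,0,0]]]}}

```text
time: 17.98
position: [0.4392, -0.2341, 0.0248]
tool_rot: [0.472, 0.572, -0.462, 0.486]
ft_force: [0.2, 0.5, 4.2]
grip_width: 0.025
```

```bash
python3 go.py 0.442 -0.235 0.027
```

```text
t 17.98 p [ 0.4392 -0.2341  0.0248] yaw_y 7.33 tilt 6.96 w 0.025 F [0.2 0.5 4.2] q [-0.72  0.72  1.81  0.02  0.73 -0.86]
shift mm [-2.5  2.5  1. ]
```

Grasp height is now 44 mm with the pin on the plate edge, so the gauge is about level. I'll firm the grip, lift, and move over the plate's middle.

Request:
{"fn": "carry_out", "kwargs": {"commands": [[[0,0,0,0,0],[0,0,0,0,0],[0,-10,0,0,0],[0,-20,0,0,0],[0,-30,0,0,0],[0,-30,0,0,0],[0,-30,0,0,0],[0,-30,0,0,0]]], "force": 45}}

```text
time: 18.65
position: [0.448, -0.2453, 0.1744]
tool_rot: [0.472, 0.577, -0.462, 0.48]
ft_force: [0.3, -0.1, -2.9]
grip_width: 0.0249
```

Request:
{"fn": "carry_out", "kwargs": {"commands": [[[0,-30,0,0,0],[0,-15,0,10,0],[0,0,0,20,0],[0,0,0,20,0],[0,0,0,20,0],[0,0,0,15,0],[0,0,0,0,0],[0,0,0,0,0]]]}}

```text
time: 19.32
position: [0.4661, -0.3398, 0.2253]
tool_rot: [0.472, 0.57, -0.463, 0.489]
ft_force: [-0.6, 1.1, -2.3]
grip_width: 0.0248
```

```bash
python3 go.py 0.45 -0.34 0.22
```

```text
t 19.32 p [ 0.4661 -0.3398  0.2253] yaw_y 7.33 tilt 6.63 w 0.0248 F [-0.6  1.1 -2.3] q [-0.82  0.51  1.47  0.    1.28 -0.95]
shift mm [  6.5 -15.6  -1.2]
```

Request:
{"fn": "carry_out", "kwargs": {"commands": [[[0,0,-10,0,0],[0,0,-4,0,0],[0,0,0,0,0],[0,0,0,0,0]]]}}

```text
time: 19.65
position: [0.4492, -0.3379, 0.2262]
tool_rot: [0.472, 0.572, -0.462, 0.487]
ft_force: [-0.3, 1.1, -1.3]
grip_width: 0.0251
```

```bash
python3 go.py 0.45 -0.34 0.22; python3 - <<'E'
from go import *
o,R=st();print(R.round(3))
S,T=[robot.camera(n)[:,:,::-1] for n in("side","top")]
x=[np.clip(proj(n,o['position']).astype(int)-[32,40],0,[512-65,384-85]) for n in("side","top")]
cv2.imwrite("pics/c7.png",np.hstack([crop(i,a[0],a[1],65,85,6) for i,a in zip((S,T),x)]));print(x)
E
```

```text
t 19.65 p [ 0.4492 -0.3379  0.2262] yaw_y 7.41 tilt 6.9 w 0.0251 F [-0.3  1.1 -1.3] q [-0.84  0.49  1.5  -0.    1.27 -0.97]
shift mm [5.9 1.  2.8]
t 19.65 p [ 0.4492 -0.3379  0.2262] yaw_y 7.41 tilt 6.9 w 0.0251 F [-0.3  1.1 -1.3] q [-0.84  0.49  1.5  -0.    1.27 -0.97]
[[-0.08   0.989  0.122]
 [ 0.089  0.129 -0.988]
 [-0.993 -0.068 -0.099]]
[array([218, 168]), array([304, 164])]
```

View pics/c7.png

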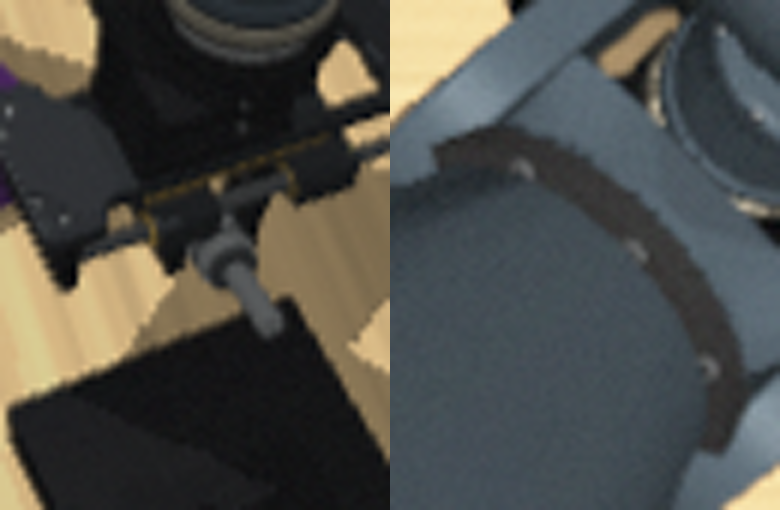

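The side crop shows the gauge between the pads, shoulder at about (228,255) and pin tip at about (271,325). The arm hides it from the top camera. I'll find its slope by casting rays onto the plane of the tool's x and z axes.

```bash
python3 - <<'E'
from go import *
o,R=st();g=o['position']-.019*R[:,0];n=R[:,1]
P=[]
for p in((228,255),(271,325)):
    c,d=ray("side",((p[0]+.5)/6-.5+218,(p[1]+.5)/6-.5+168));X=c+d*((g-c)@n)/(d@n);P.append(X);v=X-g
    print(X.round(4),"from grasp",np.linalg.norm(v).round(4),"tool",(R.T@v*1000).round(1),"slope",np.degrees(np.arcsin(v[2]/np.linalg.norm(v))).round(1))
v=P[1]-P[0];print(np.linalg.norm(v),np.degrees(np.arcsin(v[2]/np.linalg.norm(v))))
T=P[1]; u=(T-g)/np.linalg.norm(T-g);print("origin est",(T-.066*u).round(4))
# drawer / neighbours check
cv2.imwrite("pics/side5.png",robot.camera("side")[:,:,::-1])
E
```

```text
t 19.75 p [ 0.4496 -0.3381  0.2262] yaw_y 7.43 tilt 6.87 w 0.0247 F [ 0.7 -0.2 -1.3] q [-0.84  0.49  1.5  -0.    1.27 -0.97]
[ 0.4542 -0.3621  0.2479] from grasp 0.0228 tool [-5.1  0.  22.2] slope 7.2
[ 0.4596 -0.4025  0.2496] from grasp 0.0635 tool [-10.8   0.   62.6] slope 4.1
0.04075255560272229 2.3805965352635554
origin est [ 0.4508 -0.3373  0.2449]
```

The gauge is level within about 4°. Its origin is at about (0.451, -0.34, 0.245), close above the plate's centre at (0.452, -0.347). The picture budget is used up, so I'll check drawer and bystanders numerically against earlier frames.

```bash
python3 - <<'E'
from h import *
A,B,C=[cv2.imread(f"pics/{f}.png").astype(float) for f in("side0","side4","side5")]
d=lambda a,b,x,y,w,h:np.abs(a-b)[y:y+h,x:x+w].max(2)
for nm,(x,y,w,h) in dict(mid=(228,108,18,18),slim=(238,120,18,16),thick=(220,98,14,12),handle=(203,100,22,32),front=(225,130,20,35)).items():
    m=d(B,C,x,y,w,h);print(nm,"mean diff",m.mean().round(1),"frac>40",(m>40).mean().round(2))
for nm,(x,y,w,h) in dict(block=(296,180,16,18),sleeves=(312,194,26,42)).items():
    for t,q in(("side0",A),): m=d(q,C,x,y,w,h);print(nm,t,m.mean().round(1),(m>40).mean().round(2))
E
python3 go.py
```

```text
mid mean diff 59.5 frac>40 0.52
slim mean diff 65.7 frac>40 0.69
thick mean diff 51.0 frac>40 0.59
handle mean diff 50.1 frac>40 0.56
front mean diff 37.6 frac>40 0.29
block side0 29.5 0.0
sleeves side0 29.8 0.0
t 19.8 p [ 0.4499 -0.3384  0.2262] yaw_y 7.43 tilt 6.84 w 0.0249 F [-0.2  0.5 -2.1] q [-0.84  0.49  1.5  -0.    1.27 -0.97]
```

The block and sleeves are unchanged; the even difference is only shadow. The drawer areas differ, probably because the arm or its shadow covers them. One extra look settles it.

```bash
python3 - <<'E'
from h import *
S=cv2.imread("pics/side5.png");T=robot.camera("top")[:,:,::-1]
cv2.imwrite("pics/c8.png",np.hstack([crop(S,180,70,130,130,3),crop(T,95,100,130,130,3)]))
E
```

```text
(no output)
```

View pics/c8.png

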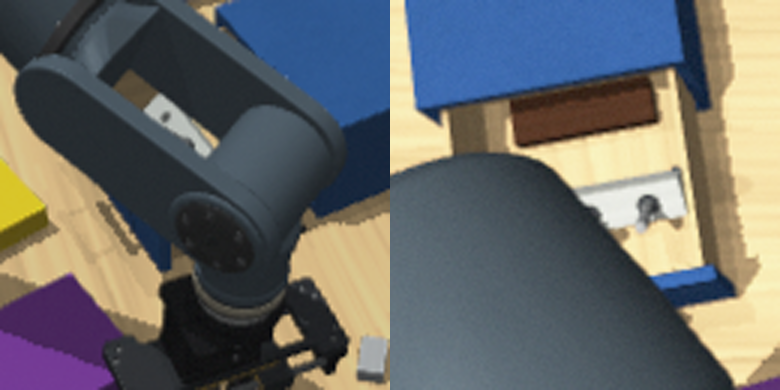

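The drawer front's corner is at (735,290), the same as when it was first opened, and slim stands at (648,208). Mid's edge is visible next to it, and the setting block is in place. Handing in.

```bash
python3 -c "
from rig import robot
print(robot.hand_in())"; python3 go.py
```

```text
the job is handed in; nothing more can be done
None
the job is handed in; nothing more can be done
```

The drawer is open at its stop, and the arm is holding the thick gauge still and level above the middle of the black plate. I handed the job in at about 20 s of the 51 s allowed; the rig reports no verdict. The tool could only point down, so I levelled the gauge by pivoting it between the pads against the plate's left edge.

**Last checks:**
- **Drawer:** the handle had moved 198 mm when I measured it after opening. At the end its front was in the same place.
- **Gauge:** it is tilted about 2–4°, pin end slightly up. Its origin is at about (0.451, -0.34, 0.245), within about 10 mm of the plate's centre and about 200 mm above the plate. The grip width was steady at 25 mm.
- **Bench parts:** the setting block and sleeves look unmoved in the side view.

**Weaker points:**
- **Gauge position:** at the end only the side camera could see the gauge. The tip measured 63 mm from the grasp point where I expected 76 mm, so it may have slipped a little in the grip or the reading was off.
- **Other two gauges:** in the final pictures the arm hid the mid gauge almost completely. Only the slim one was clearly seen in its hole; the gripper did not go near the mid gauge after the thick one was drawn.
- **Pictures:** I viewed 11, one over the budget.

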